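# Turn the tube plate onto its stop and clamp it on the shaker

## Task

The red tube plate lies askew on the shaker deck. Without lifting it, push on its corner diagonally opposite the notch so that the notch bears on the steel peg and the plate turns about the peg, until its side comes up against the brass stop screw, and press it there for a moment with about 5 to 10 N, gently, for the screw must never take more than 15 N. Then swing the blue clamp over by its yellow post until it snaps past centre and keeps the plate held between peg, stop and roller. Leave everything else on the bench where it is.

Things in the scene. Friction and masses are not known exactly. Their poses are not given: they have to be found in the camera images.
- shaker: Bench shaker, white base with a flat bare-metal deck 350 mm (its x) by 230 mm (its y); it does not move. Origin at the centre of its underside on the bench; the deck's top is 90 mm above it. Its x and y axes are the deck's; z up. All offsets below 'on the deck' are along these axes.
- peg: Steel peg fixed on the deck, 12 mm in diameter and 28 mm tall; origin on its axis at deck height. It stands at x -85, y -30 mm from the shaker's origin.
- stop: Grey stop block fixed on the deck, 26 mm tall; origin at deck height in the middle of its front face, 26 mm in -x and 105 mm in +y (deck axes) from the peg. A brass screw 10 mm thick sticks out of this face in the deck's +x, 13 mm above the deck, by 8 to 24 mm: set anew each time, not measured, rigid. At 16 mm the finished plate is square with the deck, otherwise up to 0.08 rad off.
- plate: Loose red plate, 140 x 130 x 16 mm, 0.35 to 0.7 kg, with a 16 mm square corner notch. Origin on the underside, where the peg's axis is when both notch faces (6 mm from it) bear on the peg; from there it spans -10 to 130 mm in its x, -10 to 120 mm in its y. Starts 0.38 to 0.6 rad clockwise of the deck's axes, notch up to 14 mm clear of the peg; turned back, its side x = -10 meets the stop screw.
- push_corner (a point): The plate's corner diagonally opposite the notch, half-way up (8 mm above the deck), at x 130, y 120 mm in the plate's axes. Pushing in the plate's own -x on the side x = 130 mm, near this corner, first closes the gap to the peg and then turns the plate the right way; sliding it so takes about 1 to 6 N.
- clamp (a joint): Angle of the clamp arm, rad, growing counter-clockwise from above. Starts open at 0 to 0.4 and stays where left. At 2.0 (dead centre) it points in the deck's -x at the plate; it locks at its end, 2.12. A sprung rubber roller at its tip, reaching 112 mm from the pivot, meets the plate at about 1.7 and then presses it with about 4 to 10 N; leading the post past centre takes up to about 8 N.
- clamp_post (a point): Upright round yellow grip post on the clamp arm, 16 mm in diameter, 60 mm from the clamp's pivot, spinning freely on its own axis; it reaches from 16 to 56 mm above the deck and this point is 36 mm above the deck. It can be gripped from above and led round in an arc.
- clamp_pivot (a point): Pivot of the blue clamp arm (upright axis), at deck height, fixed on the deck 236 mm in +x and 55 mm in +y (deck axes) from the peg.
- vial: Small capped vial, 26 mm in diameter, 55 mm tall, standing on the deck in the corner at its -x, -y; to be left alone. Origin at its underside.
- reagent: Amber bottle, 72 mm in diameter, 150 mm tall, standing on the bench; to be left alone.
- saline: Clear bottle, 66 mm in diameter, 160 mm tall, standing on the bench; to be left alone.
- beaker: Glass beaker, 72 mm in diameter, 90 mm tall, standing on the bench; to be left alone.
- driver: Screwdriver lying on the bench; to be left alone.

How it is judged:
On the way, in this order (a step that is already met when the one before it is completed fails the run):
1. the plate's notch bears on the peg (within 5 mm of its bearing place) while the plate is still turned more than 0.12 rad from the deck's axes and the clamp is open (horizontal distance between plate and peg below 0.005 m and contact force between plate and peg above 0.3 N and angle between the x axis of plate and the x axis of shaker, either way round above 0.12 rad and value of joint clamp below 1 rad), for 0.1 s.
2. the plate, notch still on the peg (within 5 mm), is pressed on the stop screw with more than 2.5 N, the clamp still open (horizontal distance between plate and peg below 0.005 m and contact force between plate and stop above 2.5 N and value of joint clamp below 1 rad), for 0.3 s.
At the end, for the whole second after the job is handed in: The clamp is locked past centre (above 2.04 rad) and keeps the plate, flat and at rest, pressed on the stop screw and on the peg (more than 0.5 N on each), the notch within 5 mm of its bearing place on the peg (value of joint clamp above 2.04 rad and contact force between plate and stop above 0.5 N and contact force between plate and peg above 0.5 N and horizontal distance between plate and peg below 0.005 m and angle between plate's own z axis and vertical below 0.05 rad and linear speed of plate below 0.01 m/s); the robot touches nothing.
It fails at once if the stop screw is loaded by more than 15 N (contact force between plate and stop above 15 N).
It fails at once if the plate is lifted or tipped (angle between plate's own z axis and vertical above 0.1 rad or height (world z) of plate above 0.105 m).
It fails at once if a bystander is moved more than 30 mm (distance of any of vial, reagent, saline, beaker, driver from where it was at the start of the episode above 0.03 m).
It also fails if it takes over 69 s, if anything falls off the work surface, if the arm or the gripper's body presses on something with over 40 N, if the wrist force passes 120 N, or if a joint passes its speed limit or range.

## Robot

A 6-joint arm with a two-finger parallel gripper is mounted at the origin on the work surface. World frame = base frame: x ahead of the robot, y to its left, z up, the work surface at z = 0. Lengths are in m, angles in rad, forces in N, time in s.
With the tool pointing down it reaches from about 0.25 to 0.85 m from the base axis. Payload 12.5 kg.
Tool frame: the origin (TCP) lies midway between the tips of the shut fingers; the grasp point (between the pads) lies 19 mm behind it (hold_point_z is the distance from the TCP to the grasp point, in m); y points along the fingers, z is the direction in which the jaws open and shut, and the axes are right-handed (so a half turn about y gives the same grasp; the last joint's range is limited). The gripper opens to 93 mm and grips with 3 to 60 N. Pads are 15 mm wide; open, the fingers measure 128 mm over their backs; the gripper's body (75 mm by 188 mm) begins 65 mm behind the grasp point.
Start: joints at [-1.277, 0.351, 1.652, -0, 1.139, -0.085], TCP at [0.203, -0.511, 0.219] pointing down, gripper open.
Joint ranges: [-2.75, 2.75], [-0.79, 2.1], [0.01, 2.65], [-1.57, 4.71], [0.07, 3.14], [-2.87, 2.87]. Speed limits (rad/s): [2.22, 2.22, 2.79, 3.14, 3.14, 3.14].

## Interface

Orientations are given as [roll, pitch, yaw] about the fixed x, y, z axes, in that order (R = Rz(yaw) Ry(pitch) Rx(roll)).
In Python, from plant import * gives the robot as it stands. The module is installed in compiled form; this text tells all that it offers.
- The arm moves only by the tool jog_arm, never from a script. Its arguments are lists of equal length, an entry for each row: "travel": the shift along the tool's x, y, z in cm, a list of three; "turn": the turn, a rotation vector about the tool's x, y, z in rad, a list of three; "claw": the opening, from 0 (shut) to 1 (fully open). A call has 1 to 5 rows; each row is the pose to reach, as a shift and turn from the pose commanded when the call began, along the tool's axes at that moment; what a row does not reach only later rows make up. A row lasts 1/12 s, in which the tool goes at most 41.7 mm and 7.16 degrees, less where a joint would pass 70% of its speed; a pose out of reach is approached as far as the arm can. A call with a gripper value outside its range is refused whole. The fingers move at their own pace and stop on an object; "squeeze" is the grip in N (left out, the last holds). Time passes only in rows, so rows that repeat a pose let the fingers close. It gives the time, the measured TCP pose, the force and the opening at its end, in the units of the state.
- state(): the state, without advancing time (a new reading comes with each control period).
- snapshot(name): name is "side" or "top"; returns a dict with "image" (400x640x3 uint8, red, green, blue), "mtx" (3x3 intrinsics, pixels), "k1" (the pictures are not rectified: a ray, as slopes to the right and down, at radius r is drawn at 1 + k1 r^2 times it, then the intrinsics apply), "R" (3x3) and "t" (3): a world point X has camera coordinates R X + t. Camera axes: x right, y down, z forward; pixel columns grow to the right and rows downward; lengths in m; the calibration is good to about 2 mm. A picture is of the moment at which its call begins. There is no depth.
- close_job(): hands the job in, once; it reports no verdict.
The state is a dict: "time": time; "joints": joint angles; "dq": joint speeds; "joint_torque": joint torques, N m; "tool_pos": TCP position; "tool_rot": TCP orientation; "wrist_force": force on the tool from outside, world axes, zero at the start; "moment": the same for the moment, N m; "finger_gap": finger opening in m.
Only numpy, scipy, OpenCV 4.12 (cv2) and the standard library are available. Lean on these libraries where they do the work, as an engineer would, in place of code of your own. Each camera call takes 0.05 s, during which the arm holds its last target. There are 200 camera calls.

## Working session

There is one attempt and no reset: what is moved stays moved. The work goes in short steps, Python scripts to look and compute and a tool call to move; the robot and the scene stay as the last step left them, time stands still between calls to the robot, and variables do not carry over. Pictures are saved under pics/ and viewed, about 8 in all and at most 12, crops included, and the job is handed in when it is done.

Besides the shell and the picture viewer there is one more tool, called after "Emit:" as a command line: name --argument value ..., lists and objects as JSON in quotes. jog_arm: Moves the arm, as the interface text tells. Its arguments: {"type":"object","properties":{"travel":{"type":"array","items":{"type":"array","items":{"type":"number"}}},"turn":{"type":"array","items":{"type":"array","items":{"type":"number"}}},"claw":{"type":"array","items":{"type":"number"}},"squeeze":{"type":"number"}},"required":["travel","turn","claw"]}

```bash
mkdir -p pics; cat > h.py <<'E'
from plant import *
import numpy as np, cv2
def snap(n,f):
    s=snapshot(n); cv2.imwrite('pics/'+f,s['image'][:,:,::-1]); np.savez('pics/'+f+'.npz',**{k:np.array(v) for k,v in s.items()}); return s
def ray(s,u,v):
    M=np.array(s['mtx']);x=np.array([(u-M[0,2])/M[0,0],(v-M[1,2])/M[1,1]])
    k=float(s['k1']);p=x.copy()
    for _ in range(30): p=x/(1+k*(p@p))
    R=np.array(s['R']);t=np.array(s['t']);return -R.T@t, R.T@np.array([p[0],p[1],1])
def atz(s,u,v,z):
    c,d=ray(s,u,v); return c+d*(z-c[2])/d[2]
def proj(s,X):
    M=np.array(s['mtx']);q=np.array(s['R'])@np.array(X)+np.array(s['t']);p=q[:2]/q[2];p=p*(1+float(s['k1'])*(p@p))
    return M[0,0]*p[0]+M[0,2],M[1,1]*p[1]+M[1,2]
E
python3 - <<'E'
from h import *
st=state();print(st)
for n in('top','side'):
    s=snap(n,n+'1.png');print(n,s['mtx'],s['k1'],s['R'],s['t'])
E
```

```text
{'time': 0.0, 'joints': array([-1.27660292e+00,  3.51231397e-01,  1.65242262e+00, -3.68855136e-06,
        1.13910300e+00, -8.46032673e-02]), 'dq': array([ 0.00092712,  0.00027661, -0.00036489, -0.00113426, -0.00058928,
       -0.00046087]), 'joint_torque': array([-1.54166260e-03, -4.97331369e+01, -2.85255629e+01,  6.98234816e-02,
        2.56638962e-02, -1.07564476e-04]), 'tool_pos': array([ 0.2033122 , -0.51067046,  0.21810464]), 'tool_rot': array([-1.57195681e+00,  9.50551150e-05, -2.76279449e+00]), 'wrist_force': array([-0.56865496,  0.38345577, -0.41005805]), 'moment': array([0.0086127 , 0.00911185, 0.04641786]), 'finger_gap': 0.09296471309734215}
top [[387.74281919   0.         323.14582281]
 [  0.         387.74281919 202.13221792]
 [  0.           0.           1.        ]] -0.09242433576280575 [[-0.00957179 -0.9997243  -0.02144093]
 [-0.98771371  0.01279713 -0.15574933]
 [ 0.15598077  0.01968671 -0.98756389]] [-1.18527970e-03  6.01170429e-01  1.21038016e+00]
side [[503.61626241   0.         317.48399291]
 [  0.         503.61626241 203.13346597]
 [  0.           0.           1.        ]] 0.019576469144274883 [[-0.96394327 -0.26546026 -0.0185531 ]
 [-0.14438167  0.58029823 -0.80150352]
 [ 0.22353366 -0.7699252  -0.59770217]] [0.55921386 0.19185783 1.2422398 ]
```

View pics/top1.png

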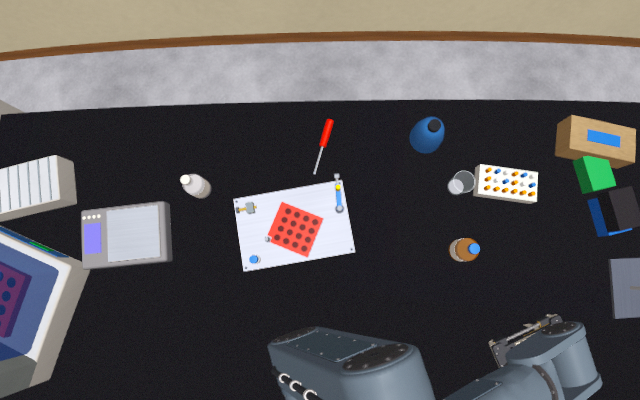

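View pics/side1.png

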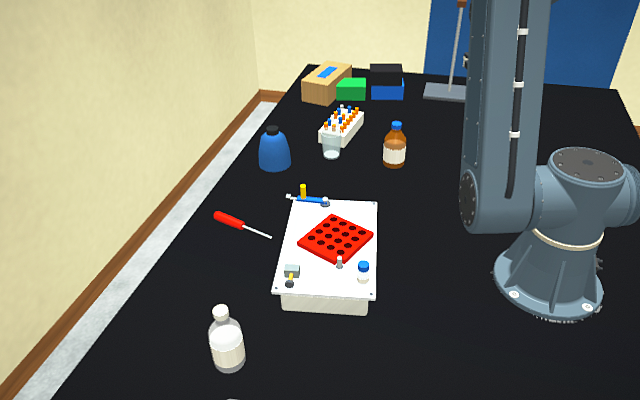

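```bash
python3 - <<'E'
from h import *
im=cv2.imread('pics/top1.png')[167:279,225:365]
a=cv2.resize(im,None,fx=5,fy=5,interpolation=cv2.INTER_CUBIC);cv2.imwrite('pics/top1c.png',a)
im=cv2.imread('pics/side1.png')[175:315,265:390]
cv2.imwrite('pics/side1c.png',cv2.resize(im,None,fx=4.2,fy=4.2,interpolation=cv2.INTER_CUBIC))
E
```

```text
(no output)
```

View pics/top1c.png

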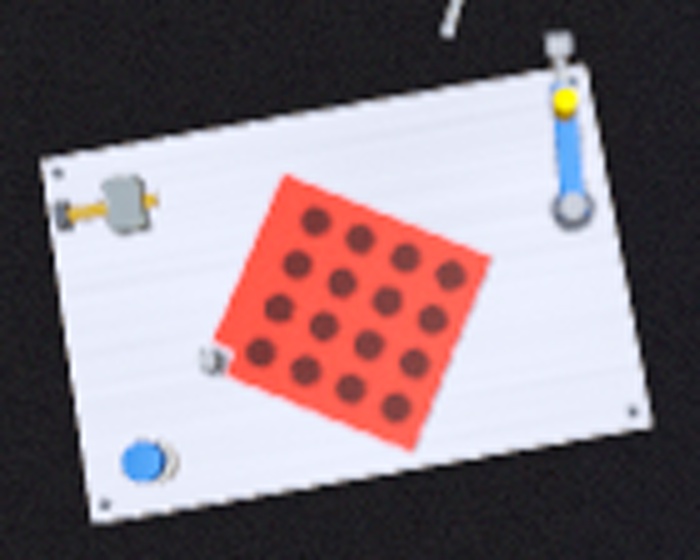

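View pics/side1c.png

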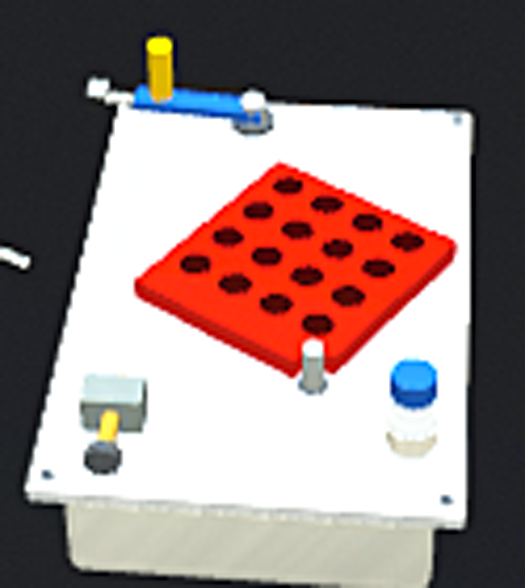

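```bash
python3 - <<'E'
from h import *
s=dict(np.load('pics/top1.png.npz'))
g=lambda u,v,z:atz(s,(u+.5)/5-.5+225,(v+.5)/5-.5+167,z)[:2]
c=np.array([g(42,158,.09),g(585,66,.09),g(652,428,.09),g(93,523,.09)])
loc=np.array([[-175,115],[175,115],[175,-115],[-175,-115]])/1000
O=c.mean(0);d=c-O
a=np.arctan2((loc[:,0]*d[:,1]-loc[:,1]*d[:,0]).sum(),(loc*d).sum());print('deck',O,a)
R=np.array([[np.cos(a),-np.sin(a)],[np.sin(a),np.cos(a)]])
print('resid mm',(d@R-loc)*1000)
D=lambda p:np.round((R.T@(p-O))*1000,1)
print('peg top',D(g(213,354,.118)),'exp -85,-30')
print('pivot',D(g(573,205,.11)),'exp 151,25; post',D(g(566,97,.146)), 'roller',D(g(559,43,.106)))
print('stop block front top',D(g(149,200,.116)),'exp -111,75; screw tip',D(g(158,200,.103)),'vial',D(g(144,461,.145)))
p=np.array([g(287,175,.106),g(491,257,.106),g(413,450,.106)])
for q in p: print('plate',D(q))
e=[D(p[1])-D(p[0]),D(p[1])-D(p[2])];print(e,np.linalg.norm(e,axis=1),[np.arctan2(e[0][1],e[0][0]),np.arctan2(-e[1][0],e[1][1])])
for n,z in(('reagent',0),):print(D(atz(s,465,250,.1)[:2]),D(atz(s,196,187,.1)[:2]),D(atz(s,462,183,.05)[:2]))
im=s['image'].astype(int)
m=((im[:,:,0]-im[:,:,1]>70)&(im[:,:,0]>100)).astype(np.uint8);m[:160]=0;m[:,:220]=0;m[:,370:]=0
m=cv2.morphologyEx(m,cv2.MORPH_CLOSE,np.ones((5,5)));cs,_=cv2.findContours(m,0,2);q=max(cs,key=cv2.contourArea)
print(cv2.contourArea(q),cv2.minAreaRect(q))
E
```

```text
deck [0.52383268 0.08582946] -1.4117457259608122
resid mm [[ 0.28230379  0.95724629]
 [-0.97545483  0.03985863]
 [-0.14116455 -0.49535788]
 [ 0.83431558 -0.50174705]]
peg top [-80.9 -27.5] exp -85,-30
pivot [150.2  26.3] exp 151,25; post [155.9  86.5] roller [159.6 128.9]
stop block front top [-106.4   73. ] exp -111,75; screw tip [-103.1   74.4] vial [-126.5  -85.5]
plate [-20.9  75.6]
plate [95.2  3.7]
plate [  28.8 -104.4]
[array([116.1, -71.9]), array([ 66.4, 108.1])] [136.56068248 126.8643764 ] [np.float64(-0.554485389937815), np.float64(-0.550828749822162)]
[ 508.  -167.8] [-285.7  170.3] [563.8  45.7]
1809.0 ((293.8601989746094, 228.8973388671875), (45.52008819580078, 42.154457092285156), 22.249025344848633)
```

```bash
cat > fit.py <<'E'
from h import *
from scipy.optimize import minimize
def rot(a): return np.array([[np.cos(a),-np.sin(a)],[np.sin(a),np.cos(a)]])
NOTCH=np.array([[6,-10],[130,-10],[130,120],[-10,120],[-10,6],[6,6]])/1e3
def render(s,X,box,f=8):
    u0,v0,u1,v1=box;m=np.zeros(((v1-v0)*f,(u1-u0)*f),np.uint8)
    P=X[:2]+NOTCH@rot(X[2]).T
    q=lambda p,z:np.array([proj(s,[*p,z]) for p in p])
    pt=lambda a:np.round(((a-[u0,v0])+.5)*f*16-8).astype(np.int32)
    t,b=q(P,.106),q(P,.09)
    cv2.fillPoly(m,[pt(t)],1,shift=4);cv2.fillPoly(m,[pt(b)],1,shift=4)
    for i in range(6):
        j=(i+1)%6;cv2.fillPoly(m,[pt(np.array([t[i],t[j],b[j],b[i]]))],1,shift=4)
    return cv2.resize(m.astype(np.float32),None,fx=1/f,fy=1/f,interpolation=cv2.INTER_AREA)
BOX={'top':(225,167,365,279),'side':(265,175,390,315)}
def redness(s,box):
    u0,v0,u1,v1=box;im=s['image'][v0:v1,u0:u1].astype(float)
    r=np.clip((im[:,:,0]-np.maximum(im[:,:,1],im[:,:,2]))/130,0,1);b=(r>.3).astype(np.uint8)
    n,l,st,_=cv2.connectedComponentsWithStats(b);k=1+np.argmax(st[1:,4]);mk=cv2.dilate((l==k).astype(np.uint8),np.ones((3,3)))
    r=r*mk; return np.maximum(r,cv2.morphologyEx((r>.5).astype(np.uint8),cv2.MORPH_CLOSE,cv2.getStructuringElement(2,(7,7)))*1.0)
def fit(s,name,X0):
    box=BOX[name];r=redness(s,box)
    c=lambda x:np.abs(render(s,np.array([x[0]/1e3,x[1]/1e3,x[2]/100]),box)-r).sum()
    x0=np.array([X0[0]*1e3,X0[1]*1e3,X0[2]*100])
    o=minimize(c,x0,method='Nelder-Mead',options=dict(initial_simplex=np.vstack([x0,x0+[8,0,0],x0+[0,8,0],x0+[0,0,6]]),xatol=.05))
    return np.array([o.x[0]/1e3,o.x[1]/1e3,o.x[2]/100]),o.fun,r.sum()
E
python3 - <<'E'
from fit import *
loc=np.array([[-175,115],[175,115],[175,-115],[-175,-115]])/1000
cr={'top':(5,225,167,[(42,158),(585,66),(652,428),(93,523)]),'side':(4.2,265,175,[(27,497),(120,103),(471,113),(466,525)])}
for n in cr:
    s=dict(np.load(f'pics/{n}1.png.npz'));f,u0,v0,px=cr[n]
    c=np.array([atz(s,(u+.5)/f-.5+u0,(v+.5)/f-.5+v0,.09)[:2] for u,v in px]);O=c.mean(0);d=c-O
    a=np.arctan2((loc[:,0]*d[:,1]-loc[:,1]*d[:,0]).sum(),(loc*d).sum())
    peg=O+rot(a)@[-.085,-.03]
    X,e,A=fit(s,n,[*(O+rot(a)@[-.077,-.029]),a-.553])
    print(n,O,a,np.abs(d@rot(a)-loc).max()*1e3,'peg',peg,proj(s,[*peg,.118]),'plate',X,e,A,'rel deck mm',rot(a).T@(X[:2]-peg)*1e3,'in plate',rot(X[2]).T@(X[:2]-peg)*1e3,'ang',X[2]-a)
    print('peg top crop',(np.array(proj(s,[*peg,.118]))-[u0,v0]+.5)*f-.5,(np.array(proj(s,[*peg,.09]))-[u0,v0]+.5)*f-.5)
E
```

```text
top [0.52383268 0.08582946] -1.4117457259608122 0.9754548269843566 peg [0.48074896 0.16500517] (np.float64(265.9858294733897), np.float64(238.43891022992392)) plate [ 0.48221956  0.15820985 -1.9614497 ] 30.128365384615385 1903.6615384615384 rel deck mm [6.94246624 0.37579156] in plate [5.72337005 3.94741587] ang -0.5497039740861087
peg top crop [206.92914737 359.19455115] [214.461488   362.05240723]
side [0.5228133 0.0914202] -1.3991849020561957 3.7506482552075173 peg [0.4787385  0.17004851] (np.float64(339.6068878219277), np.float64(258.80121014753786)) plate [ 0.48253281  0.15798741 -1.96831075] 74.59879807692307 2272.8230769230768 rel deck mm [12.5318856   1.67889423] in plate [9.65176501 8.16763581] ang -0.5691258494360532
peg top crop [314.94892885 353.56508262] [314.56505927 391.00103681]
```

Emit:
jog_arm --travel '[[-3.14,0,-2.19],[-6.28,0,-4.38],[-9.42,0,-6.57],[-12.56,0,-8.76],[-15.7,0,-10.95]]' --turn '[[0,0,0],[0,0,0],[0,0,0],[0,0,0],[0,0,0]]' --claw '[0,0,0,0,0]' --squeeze 30

```text
time: 0.52
tool_pos: [0.3092, -0.3495, 0.2184]
tool_rot: [-1.571, -0.0, -2.763]
wrist_force: [0.6, -0.7, 0.1]
finger_gap: 0.064
```

Emit:
jog_arm --travel '[[-3.14,0,-2.19],[-6.28,0,-4.38],[-9.42,0,-6.57],[-12.56,0,-8.76],[-15.7,0,-10.95]]' --turn '[[0,0,0],[0,0,0],[0,0,0],[0,0,0],[0,0,0]]' --claw '[0,0,0,0,0]'

```text
time: 0.93
tool_pos: [0.4147, -0.1896, 0.2186]
tool_rot: [-1.571, -0.0, -2.763]
wrist_force: [1.1, -0.3, 0.7]
finger_gap: 0.0312
```

Emit:
jog_arm --travel '[[-3.14,0,-2.19],[-6.28,0,-4.38],[-9.42,0,-6.57],[-12.56,0,-8.76],[-15.7,0,-10.95]]' --turn '[[0,0.09,0],[0,0.18,0],[0,0.27,0],[0,0.36,0],[0,0.458,0]]' --claw '[0,0,0,0,0]'

```text
time: 1.35
tool_pos: [0.5201, -0.0297, 0.2185]
tool_rot: [-1.571, -0.0, 3.058]
wrist_force: [1.1, -0.7, 0.7]
finger_gap: 0.0008
```

Emit:
jog_arm --travel '[[0,4,0],[0,8,0],[0,10.5,0],[0,12.2,0],[0,12.2,0]]' --turn '[[0,0,0],[0,0,0],[0,0,0],[0,0,0],[0,0,0]]' --claw '[0,0,0,0,0]'

```text
time: 1.77
tool_pos: [0.5174, -0.0312, 0.0932]
tool_rot: [-1.571, -0.006, 3.063]
wrist_force: [-1.0, -0.8, 0.2]
finger_gap: 0.0004
```

```bash
python3 - <<'E'
from fit import *
s=snap('top','t2.png');b=snap('side','s2.png')
a=cv2.resize(s['image'][167:279,225:365],(500,400),interpolation=2);c=cv2.resize(b['image'][175:315,265:390],(357,400),interpolation=2)
im=np.hstack([a[:,100:],c]);cv2.imwrite('pics/v2.png',im[:,:,::-1]);print(state()['wrist_force'],state()['tool_pos'])
E
```

```text
[-0.47372422 -0.24678054  1.05999043] [ 0.51951853 -0.03160883  0.09678761]
```

View pics/v2.png

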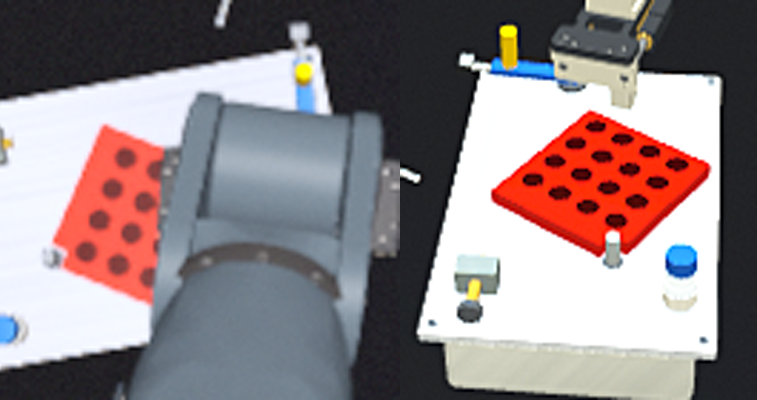

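```bash
cat > way.py <<'E'
from fit import *
PEG=np.array([.4838,.1614]);AD=-1.4117
def tcp(phi,yc,tz=-1.654,T=.0175,W=.0075):
    a=AD+phi; d=tz-a; # tool z vs plate x
    h=T*np.cos(d)+W*abs(np.sin(d))
    e=rot(d)@np.array([-T,-W*np.sign(d) if d else 0]) # corner nearest the plate (most -x)
    e=min([rot(d)@np.array([-T,k*W]) for k in(-1,1)],key=lambda q:q[0])
    return PEG+rot(a)@(np.array([.130,yc])-e)
def totool(d,tz=-1.654):
    z=np.array([np.cos(tz),np.sin(tz)]);x=np.array([np.cos(tz-np.pi/2),np.sin(tz-np.pi/2)])
    return np.round([d@x*100,0,d@z*100],2)
E
python3 - <<'E'
from way import *
c=state()['tool_pos'];print(c)
for phi,y in zip(np.arange(-.55,.1,.05),np.linspace(.106,.09,13)):
    p=tcp(phi,y);print(round(phi,2),p.round(4),totool(p-c[:2]))
E
```

```text
[ 0.51951853 -0.03160883  0.09678761]
-0.55 [ 0.5233 -0.016 ] [-0.25  0.   -1.59]
-0.5 [ 0.5301 -0.0129] [-0.89  0.   -1.95]
-0.45 [ 0.5366 -0.0096] [-1.52  0.   -2.34]
-0.4 [ 0.5429 -0.006 ] [-2.12  0.   -2.75]
-0.35 [ 0.549  -0.0022] [-2.7   0.   -3.18]
-0.3 [0.555  0.0019] [-3.25  0.   -3.64]
-0.25 [0.5607 0.0062] [-3.79  0.   -4.11]
-0.2 [0.5811 0.0095] [-5.79  0.   -4.61]
-0.15 [0.5863 0.0142] [-6.28  0.   -5.12]
-0.1 [0.5913 0.0191] [-6.74  0.   -5.65]
-0.05 [0.5961 0.0242] [-7.17  0.   -6.2 ]
0.0 [0.6006 0.0294] [-7.57  0.   -6.76]
0.05 [0.6048 0.0349] [-7.95  0.   -7.33]
```

Emit:
jog_arm --travel '[[-0.1,0,-0.5],[-0.15,0,-0.9],[-0.2,0,-1.3],[-0.25,0,-1.55],[-0.5,0,-1.75]]' --turn '[[0,0,0],[0,0,0],[0,0,0],[0,0,0],[0,0,0]]' --claw '[0,0,0,0,0]'

```text
time: 2.28
tool_pos: [0.526, -0.0142, 0.0971]
tool_rot: [-1.571, 0.0, 3.063]
wrist_force: [-0.6, -0.7, 0.8]
finger_gap: 0.0005
```

Emit:
jog_arm --travel '[[-0.3,0,-0.18],[-0.6,0,-0.37],[-0.9,0,-0.56],[-1.2,0,-0.75],[-1.5,0,-0.96]]' --turn '[[0,0,0],[0,0,0],[0,0,0],[0,0,0],[0,0,0]]' --claw '[0,0,0,0,0]'

```text
time: 2.7
tool_pos: [0.5422, -0.0063, 0.0968]
tool_rot: [-1.57, 0.0, 3.062]
wrist_force: [-1.6, -4.4, 4.0]
finger_gap: 0.0004
```

```bash
python3 - <<'E'
from way import *
st=state();print(st['tool_pos'],st['wrist_force'])
b=snap('side','s3.png');X,e,A=fit(b,'side',[.483,.160,-1.80]);print(X,e,X[2]-AD,'rel peg in plate',rot(X[2]).T@(X[:2]-PEG)*1e3)
print('tool in plate',rot(X[2]).T@(st['tool_pos'][:2]-X[:2])*1e3)
E
```

```text
[ 0.54215415 -0.00632117  0.09677476] [-1.56614984 -4.37333006  3.99252069]
[ 0.47930399  0.15735137 -1.83220192] 73.34206730769232 -0.42050191676274395 rel peg in plate [ 5.07302733 -3.29695053]
tool in plate [141.86930075 103.01430784]
```

```bash
python3 - <<'E'
from way import *
O=np.array([.4793,.1574]);c=state()['tool_pos'][:2]
for phi,y in zip(np.arange(-.4,.11,.05),np.linspace(.102,.095,10)):
    p=O+rot(AD+phi)@[.142,y];print(round(phi,2),p.round(4),totool(p-c))
E
```

```text
-0.4 [ 0.5445 -0.0048] [-0.17  0.   -0.13]
-0.35 [ 0.5517 -0.0012] [-0.87  0.   -0.55]
-0.3 [0.5588 0.0027] [-1.54  0.   -1.  ]
-0.25 [0.5657 0.0069] [-2.19  0.   -1.48]
-0.2 [0.5723 0.0115] [-2.81  0.   -1.99]
-0.15 [0.5787 0.0163] [-3.41  0.   -2.52]
-0.1 [0.5849 0.0214] [-3.98  0.   -3.08]
-0.05 [0.5907 0.0268] [-4.52  0.   -3.66]
-0.0 [0.5964 0.0324] [-5.04  0.   -4.27]
0.05 [0.6017 0.0382] [-5.52  0.   -4.9 ]
```

Continue the arc to about -0.2 rad.

Emit:
jog_arm --travel '[[-0.4,0,-0.27],[-0.87,0,-0.55],[-1.2,0,-0.77],[-1.54,0,-1.0],[-1.87,0,-1.24]]' --turn '[[0,0,0],[0,0,0],[0,0,0],[0,0,0],[0,0,0]]' --claw '[0,0,0,0,0]'

```text
time: 3.17
tool_pos: [0.5616, 0.0049, 0.0966]
tool_rot: [-1.571, 0.0, 3.062]
wrist_force: [-1.2, -3.4, 2.7]
finger_gap: 0.0008
```

Emit:
jog_arm --travel '[[-0.32,0,-0.24],[-0.63,0,-0.49],[-0.94,0,-0.75],[-0.94,0,-0.75],[-0.94,0,-0.75]]' --turn '[[0,0,0],[0,0,0],[0,0,0],[0,0,0],[0,0,0]]' --claw '[0,0,0,0,0]'

```text
time: 3.58
tool_pos: [0.5714, 0.0118, 0.0965]
tool_rot: [-1.571, 0.0, 3.062]
wrist_force: [0.4, -0.9, 0.3]
finger_gap: 0.0006
```

```bash
python3 - <<'E'
from way import *
st=state();print(st['tool_pos'],st['wrist_force'])
b=snap('side','s4.png');X,e,A=fit(b,'side',[.480,.158,-1.61]);print(X,e,X[2]-AD,'rel peg in plate',rot(X[2]).T@(X[:2]-PEG)*1e3)
print('tool in plate',rot(X[2]).T@(st['tool_pos'][:2]-X[:2])*1e3)
cv2.imwrite('pics/v4.png',cv2.resize(b['image'][175:315,265:390],None,fx=4,fy=4,interpolation=2)[:,:,::-1])
E
```

```text
[0.57144231 0.01179527 0.09650296] [ 0.44729631 -0.9156607   0.33571617]
[ 0.48086782  0.16133685 -1.63996213] 74.49855769230768 -0.22826213327415146 rel peg in plate [ 0.26564102 -2.92080086]
tool in plate [142.92436345 100.69284362]
```

View pics/v4.png

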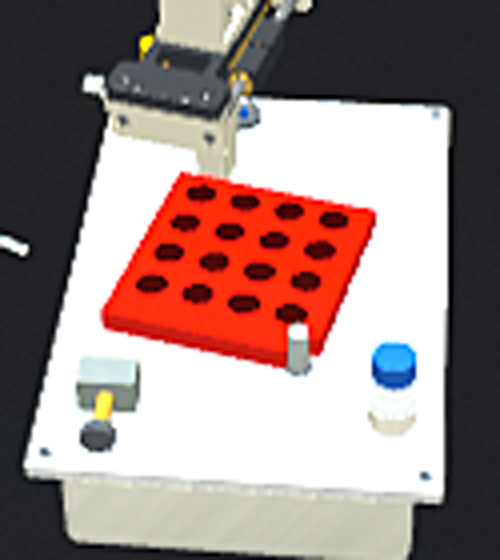

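```bash
python3 - <<'E'
from way import *
b=dict(np.load('pics/s4.png.npz'))
g=lambda u,v,z:atz(b,(u+.5)/4-.5+265,(v+.5)/4-.5+175,z)[:2]
X=np.array([.48087,.16134,-1.64])
for z,v in((.118,326),(.118,329),(.09,371)):
    p=g(298,v,z);print(p,rot(X[2]).T@(X[:2]-p)*1e3)
def tr(f,u,v):
  pass
# triangulate peg top: top-crop (208..213,352) with side
t=dict(np.load('pics/top1.png.npz'))
for u in((208,352),(213,354)): print('top',atz(t,(u[0]+.5)/5-.5+225,(u[1]+.5)/5-.5+167,.118)[:2])
# subpixel: bright column profile
im=b['image'][250:272,330:350].astype(int);print(im[:,:,1])
E
```

```text
[0.48187498 0.16162831] [ 0.35711134 -0.98263869]
[0.48129132 0.16407481] [ 2.757398   -0.23120171]
[0.47987232 0.16918169] [7.75392899 1.5375281 ]
top [0.48510484 0.16439872]
top [0.48386599 0.16133115]
[[ 49  50  46  49  50  44  41  42  40  42  49  49  49  48  49  47  49  48
   47   9]
 [ 47  48  50  53  42  22   3   7   7  15  36  45  49  50  48  48  46  50
   33   2]
 [ 52  50  51  50   0   8   7  10   9   8   9  22  53  49  48  48  48  44
   13  63]
 [ 50  48  53  39   2  10  11  12  13   6  10   0  54  49  47  50  50  35
    4 173]
 [ 48  50  49  38   8   7   6   5   0   0   0  13  49  49  47  48  49  18
    5 255]
 [ 48  49  49  51  36  23   7   0  40 104  43  20  43  47  48  50  45   7
   60 255]
 [ 46  49  46  50  50  42  20 126 234 252 230 177  29  44  47  47  32   1
  237 255]
 [ 48  46  47  49  48  44  32 255 255 255 255 255  12  43  48  45  11  58
  255 255]
 [ 48  49  48  47  49  42  32 255 255 255 255 255  23  38  48  32   1 233
  255 255]
 [ 48  46  49  48  46  42  26 195 255 255 255 244  48  33  43  13  62 255
  255 255]
 [ 50  49  50  49  47  44  30 165 152 159 161 
[... 274 characters left out ...]
 255 255
  255 255]
 [ 22  24  25  28  28  26  10 176 173 175 171 164 174 255 251 255 255 255
  255 255]
 [  0   0   4  12  17  17  24 173 174 174 170 159 192 255 255 255 255 255
  255 255]
 [255 200 211  53  61   0  62 166 173 173 169 154 121 255 255 255 255 255
  255 255]
 [255 255 255 255 255 255 159 133 159 162 159 124 165 255 255 255 255 255
  255 255]
 [255 255 255 255 255 255 255 219 127 136 184 154 255 255 255 255 255 255
  255 255]
 [255 255 255 255 255 255 255 255 253 253 255 255 255 255 255 255 255 255
  255 255]
 [255 255 255 255 255 255 255 255 255 255 255 255 255 255 255 255 255 255
  255 255]
 [255 255 255 255 255 255 255 255 255 255 255 255 255 255 255 255 255 255
  255 255]]
```

Emit:
jog_arm --travel '[[-0.05,0,-0.15],[-0.1,0,-0.3],[-0.15,0,-0.45],[-0.22,0,-0.6],[-0.22,0,-0.6]]' --turn '[[0,0,0],[0,0,0],[0,0,0],[0,0,0],[0,0,0]]' --claw '[0,0,0,0,0]'

```text
time: 4.05
tool_pos: [0.5739, 0.0176, 0.0965]
tool_rot: [-1.571, -0.0, 3.063]
wrist_force: [0.2, -0.8, -0.1]
finger_gap: 0.0006
```

```bash
python3 - <<'E'
from way import *
st=state();print(st['tool_pos'],st['wrist_force'])
b=snap('side','s5.png');X,e,A=fit(b,'side',[.480,.158,-1.61]);print(X,e,X[2]-AD)
print('tool in plate',rot(X[2]).T@(st['tool_pos'][:2]-X[:2])*1e3)
E
```

```text
[0.57387079 0.01757197 0.09651937] [ 0.2280142  -0.79293933 -0.07427108]
[ 0.48124825  0.16460545 -1.61936934] 77.35552884615385 -0.20766933576271596
tool in plate [142.36288029  99.65235042]
```

Emit:
jog_arm --travel '[[-0.05,0,-0.12],[-0.1,0,-0.24],[-0.15,0,-0.36],[-0.2,0,-0.46],[-0.25,0,-0.56]]' --turn '[[0,0,0],[0,0,0],[0,0,0],[0,0,0],[0,0,0]]' --claw '[0,0,0,0,0]'

```text
time: 4.52
tool_pos: [0.5777, 0.0221, 0.0972]
tool_rot: [-1.57, 0.002, 3.063]
wrist_force: [2.5, -8.0, 2.1]
finger_gap: 0.0001
```

```bash
python3 - <<'E'
from way import *
st=state();print(st['tool_pos'],st['wrist_force'])
b=snap('side','s6.png');X,e,A=fit(b,'side',[.480,.158,-1.61]);print(X,e,X[2]-AD)
print('tool in plate',rot(X[2]).T@(st['tool_pos'][:2]-X[:2])*1e3)
E
```

```text
[0.57769478 0.0220592  0.09715716] [ 2.53707506 -7.97993503  2.09025375]
[ 0.48087572  0.16425329 -1.57773872] 73.084375 -0.1660387229273843
tool in plate [141.51850748  97.80388621]
```

```bash
python3 - <<'E'
from way import *
O=np.array([.4809,.1645]);c=state()['tool_pos'][:2]
for phi,y in zip(np.arange(-.14,.11,.02),np.linspace(.0975,.094,13)):
    p=O+rot(AD+phi)@[.1417,y];print(round(phi,2),p.round(4),totool(p-c))
E
```

```text
-0.14 [0.5811 0.0247] [-0.3   0.   -0.28]
-0.12 [0.5836 0.0267] [-0.53  0.   -0.5 ]
-0.1 [0.586  0.0288] [-0.76  0.   -0.73]
-0.08 [0.5884 0.0309] [-0.98  0.   -0.96]
-0.06 [0.5908 0.033 ] [-1.2   0.   -1.19]
-0.04 [0.5931 0.0352] [-1.41  0.   -1.43]
-0.02 [0.5954 0.0374] [-1.62  0.   -1.67]
0.0 [0.5976 0.0397] [-1.82  0.   -1.91]
0.02 [0.5998 0.042 ] [-2.02  0.   -2.16]
0.04 [0.6019 0.0444] [-2.22  0.   -2.41]
0.06 [0.604  0.0467] [-2.4   0.   -2.67]
0.08 [0.6061 0.0492] [-2.59  0.   -2.93]
0.1 [0.6081 0.0516] [-2.77  0.   -3.19]
```

Emit:
jog_arm --travel '[[-0.12,0,-0.12],[-0.24,0,-0.24],[-0.36,0,-0.35],[-0.48,0,-0.46],[-0.6,0,-0.58]]' --turn '[[0,0,0],[0,0,0],[0,0,0],[0,0,0],[0,0,0]]' --claw '[0,0,0,0,0]'

```text
time: 4.98
tool_pos: [0.5844, 0.0272, 0.0972]
tool_rot: [-1.57, 0.003, 3.062]
wrist_force: [3.5, -7.5, 3.4]
finger_gap: 0.0006
```

```bash
python3 - <<'E'
from way import *
st=state();print(st['tool_pos'],st['wrist_force'])
b=snap('side','s7.png');X,e,A=fit(b,'side',[.480,.164,-1.5]);print(X,e,X[2]-AD)
print('tool in plate',rot(X[2]).T@(st['tool_pos'][:2]-X[:2])*1e3)
cv2.imwrite('pics/v7.png',cv2.resize(b['image'][175:315,265:390],None,fx=4,fy=4,interpolation=2)[:,:,::-1])
E
```

```text
[0.58436434 0.02722072 0.0972374 ] [ 3.52546454 -7.46373085  3.37852585]
[ 0.4807061   0.16431562 -1.52629707] 74.76153846153846 -0.11459706995713659
tool in plate [141.5703798   97.45701556]
```

View pics/v7.png

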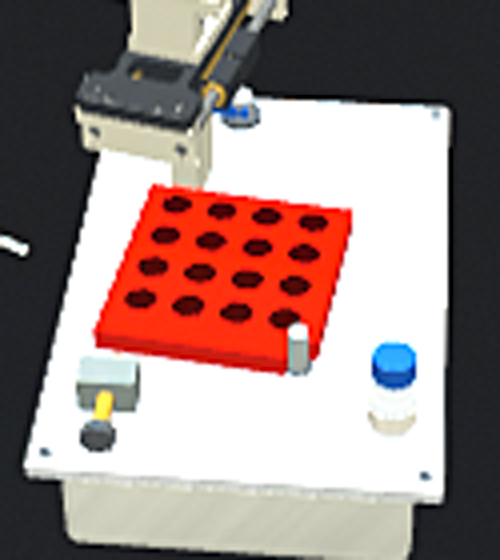

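Emit:
jog_arm --travel '[[-0.12,0,-0.12],[-0.23,0,-0.24],[-0.34,0,-0.36],[-0.45,0,-0.48],[-0.45,0,-0.48]]' --turn '[[0,0,0],[0,0,0],[0,0,0],[0,0,0],[0,0,0]]' --claw '[0,0,0,0,0]'

```text
time: 5.45
tool_pos: [0.5895, 0.0318, 0.0974]
tool_rot: [-1.57, 0.003, 3.062]
wrist_force: [3.9, -6.5, 2.6]
finger_gap: 0.0003
```

```bash
python3 - <<'E'
from way import *
st=state();print(st['tool_pos'],st['wrist_force'])
b=snap('side','s8.png');X,e,A=fit(b,'side',[.480,.164,-1.5]);print(X,e,X[2]-AD)
print('tool in plate',rot(X[2]).T@(st['tool_pos'][:2]-X[:2])*1e3)
E
```

```text
[0.58949069 0.03175842 0.09735155] [ 3.94442354 -6.5417139   2.63266756]
[ 0.48109192  0.16447511 -1.48400676] 70.42548076923076 -0.0723067551590979
tool in plate [141.61323965  96.48680289]
```

Emit:
jog_arm --travel '[[-0.09,0,-0.1],[-0.18,0,-0.2],[-0.26,0,-0.3],[-0.34,0,-0.4],[-0.34,0,-0.4]]' --turn '[[0,0,0],[0,0,0],[0,0,0],[0,0,0],[0,0,0]]' --claw '[0,0,0,0,0]'

```text
time: 5.92
tool_pos: [0.5933, 0.0354, 0.0974]
tool_rot: [-1.57, 0.004, 3.062]
wrist_force: [5.2, -7.5, 1.8]
finger_gap: 0.0003
```

```bash
python3 - <<'E'
from way import *
st=state();print(st['tool_pos'],st['wrist_force'])
b=snap('side','s9.png');X,e,A=fit(b,'side',[.480,.164,-1.5]);print(X,e,X[2]-AD)
print('tool in plate',rot(X[2]).T@(st['tool_pos'][:2]-X[:2])*1e3)
cv2.imwrite('pics/v9.png',cv2.resize(b['image'][175:315,265:390],None,fx=4,fy=4,interpolation=2)[:,:,::-1])
E
```

```text
[0.59333178 0.03537042 0.09743736] [ 5.18426654 -7.54138348  1.77090951]
[ 0.48076941  0.1644129  -1.44399847] 82.06995192307693 -0.03229846514098167
tool in plate [142.24097714  95.3402164 ]
```

View pics/v9.png

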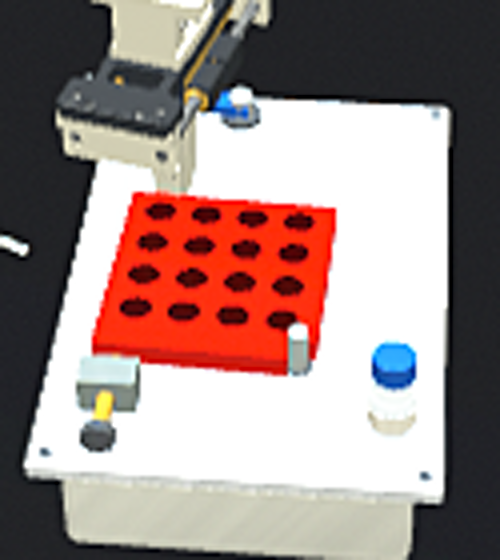

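Emit:
jog_arm --travel '[[-0.04,0,-0.05],[-0.08,0,-0.1],[-0.12,0,-0.15],[-0.16,0,-0.2],[-0.16,0,-0.2]]' --turn '[[0,0,0],[0,0,0],[0,0,0],[0,0,0],[0,0,0]]' --claw '[0,0,0,0,0]'

```text
time: 6.38
tool_pos: [0.5951, 0.0371, 0.0975]
tool_rot: [-1.57, 0.004, 3.062]
wrist_force: [4.6, -7.7, 3.4]
finger_gap: 0.0006
```

Emit:
jog_arm --travel '[[-0.04,0,-0.05],[-0.08,0,-0.1],[-0.12,0,-0.15],[-0.16,0,-0.2],[-0.16,0,-0.2]]' --turn '[[0,0,0],[0,0,0],[0,0,0],[0,0,0],[0,0,0]]' --claw '[0,0,0,0,0]'

```text
time: 6.8
tool_pos: [0.5969, 0.039, 0.0975]
tool_rot: [-1.57, 0.004, 3.062]
wrist_force: [4.8, -7.9, 2.2]
finger_gap: 0.0008
```

Emit:
jog_arm --travel '[[-0.04,0,-0.05],[-0.08,0,-0.1],[-0.12,0,-0.15],[-0.16,0,-0.2],[-0.16,0,-0.2]]' --turn '[[0,0,0],[0,0,0],[0,0,0],[0,0,0],[0,0,0]]' --claw '[0,0,0,0,0]'

```text
time: 7.22
tool_pos: [0.5987, 0.0408, 0.0975]
tool_rot: [-1.57, 0.004, 3.062]
wrist_force: [4.3, -8.1, 2.9]
finger_gap: 0.0006
```

Emit:
jog_arm --travel '[[-0.04,0,-0.05],[-0.08,0,-0.1],[-0.12,0,-0.15],[-0.12,0,-0.15]]' --turn '[[0,0,0],[0,0,0],[0,0,0],[0,0,0]]' --claw '[0,0,0,0]'

```text
time: 7.55
tool_pos: [0.6001, 0.0422, 0.0975]
tool_rot: [-1.57, 0.004, 3.062]
wrist_force: [4.8, -7.4, 3.1]
finger_gap: 0.0005
```

```bash
cat > c.py <<'E'
from way import *
import sys
st=state();print(st['tool_pos'],st['wrist_force'])
b=snap('side',sys.argv[1]);X,e,A=fit(b,'side',[.480,.164,-1.42]);print(X,e,X[2]-AD)
print('tool in plate',rot(X[2]).T@(st['tool_pos'][:2]-X[:2])*1e3)
E
python3 c.py s10.png
```

```text
[0.60005429 0.04221693 0.0975449 ] [ 4.7867842  -7.41655249  3.09825265]
[ 0.48111458  0.16539799 -1.38892848] 104.02139423076923 0.02277152377223257
tool in plate [142.66176692  94.69872495]
```

Still turning freely at about +0.02 rad; keep going in half-millimetre steps.

Emit:
jog_arm --travel '[[-0.035,0,-0.05],[-0.07,0,-0.1],[-0.105,0,-0.15],[-0.105,0,-0.15]]' --turn '[[0,0,0],[0,0,0],[0,0,0],[0,0,0]]' --claw '[0,0,0,0]'

```text
time: 7.93
tool_pos: [0.6013, 0.0436, 0.0976]
tool_rot: [-1.57, 0.004, 3.062]
wrist_force: [5.6, -9.0, 2.1]
finger_gap: 0.0006
```

Emit:
jog_arm --travel '[[-0.035,0,-0.05],[-0.07,0,-0.1],[-0.105,0,-0.15],[-0.105,0,-0.15]]' --turn '[[0,0,0],[0,0,0],[0,0,0],[0,0,0]]' --claw '[0,0,0,0]'

```text
time: 8.27
tool_pos: [0.6025, 0.045, 0.0976]
tool_rot: [-1.57, 0.004, 3.062]
wrist_force: [5.6, -7.8, 3.2]
finger_gap: 0.0005
```

Emit:
jog_arm --travel '[[-0.03,0,-0.04],[-0.06,0,-0.08],[-0.09,0,-0.12],[-0.09,0,-0.12]]' --turn '[[0,0,0],[0,0,0],[0,0,0],[0,0,0]]' --claw '[0,0,0,0]'

```text
time: 8.6
tool_pos: [0.6035, 0.0461, 0.0976]
tool_rot: [-1.57, 0.004, 3.062]
wrist_force: [6.2, -8.2, 3.4]
finger_gap: 0.0005
```

Emit:
jog_arm --travel '[[-0.02,0,-0.04],[-0.05,0,-0.08],[-0.07,0,-0.12],[-0.07,0,-0.12]]' --turn '[[0,0,0],[0,0,0],[0,0,0],[0,0,0]]' --claw '[0,0,0,0]'

```text
time: 8.93
tool_pos: [0.6044, 0.0472, 0.0977]
tool_rot: [-1.57, 0.005, 3.062]
wrist_force: [5.4, -9.0, 2.9]
finger_gap: 0.0005
```

```bash
python3 c.py s11.png; python3 - <<'E'
import cv2
i=cv2.imread('pics/s11.png')[215:305,270:370]
cv2.imwrite('pics/v11.png',cv2.resize(i,None,fx=6,fy=6,interpolation=2))
E
```

```text
[0.60436457 0.04722552 0.09766774] [ 5.40734456 -9.01350935  2.89850839]
[ 0.48110123  0.16465422 -1.34183831] 106.07379807692308 0.06986168846451024
tool in plate [142.34041387  93.39463558]
```

View pics/v11.png

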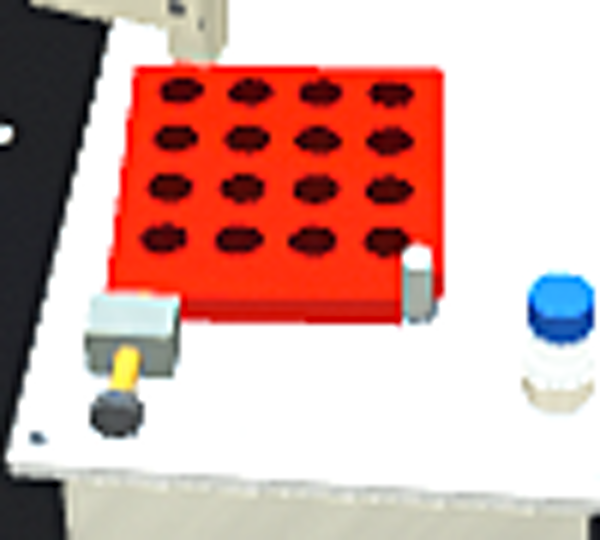

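Emit:
jog_arm --travel '[[-0.02,0,-0.03],[-0.04,0,-0.06],[-0.06,0,-0.09],[-0.06,0,-0.09]]' --turn '[[0,0,0],[0,0,0],[0,0,0],[0,0,0]]' --claw '[0,0,0,0]'

```text
time: 9.32
tool_pos: [0.605, 0.048, 0.0977]
tool_rot: [-1.57, 0.005, 3.062]
wrist_force: [6.4, -8.7, 2.6]
finger_gap: 0.0002
```

Emit:
jog_arm --travel '[[-0.02,0,-0.03],[-0.04,0,-0.06],[-0.06,0,-0.09],[-0.06,0,-0.09]]' --turn '[[0,0,0],[0,0,0],[0,0,0],[0,0,0]]' --claw '[0,0,0,0]'

```text
time: 9.65
tool_pos: [0.6054, 0.0483, 0.0976]
tool_rot: [-1.569, 0.004, 3.062]
wrist_force: [4.0, -12.5, 4.4]
finger_gap: 0.0006
```

Emit:
jog_arm --travel '[[-0.005,0,-0.02],[-0.005,0,-0.02],[-0.005,0,-0.02],[-0.005,0,-0.02],[-0.005,0,-0.02]]' --turn '[[0,0,0],[0,0,0],[0,0,0],[0,0,0],[0,0,0]]' --claw '[0,0,0,0,0]'

```text
time: 10.07
tool_pos: [0.6054, 0.0484, 0.0976]
tool_rot: [-1.569, 0.004, 3.062]
wrist_force: [3.8, -13.3, 3.5]
finger_gap: 0.0005
```

Emit:
jog_arm --travel '[[0,0,0],[0,0,0],[0,0,0],[0,0,0]]' --turn '[[0,0,0],[0,0,0],[0,0,0],[0,0,0]]' --claw '[0,0,0,0]'

```text
time: 10.4
tool_pos: [0.6055, 0.0484, 0.0976]
tool_rot: [-1.569, 0.004, 3.062]
wrist_force: [4.1, -12.9, 4.7]
finger_gap: 0.0002
```

Emit:
jog_arm --travel '[[0,0,0.2],[0,0,1.0],[0,0,2.0],[0,-3,2.0],[0,-7,2.0]]' --turn '[[0,0,0],[0,0,0],[0,0,0],[0,0,0],[0,0,0]]' --claw '[0,0,0,0,0]'

```text
time: 10.82
tool_pos: [0.6, 0.0293, 0.1642]
tool_rot: [-1.571, -0.008, 3.062]
wrist_force: [1.3, 0.0, 0.6]
finger_gap: 0.0003
```

```bash
python3 c.py s12.png; python3 - <<'E'
from way import *
print(state()['joints'],state()['tool_rot'])
for n,f in(('top','top1.png'),('side','s12.png')):
    s=dict(np.load(f'pics/{f}.npz'));im=s['image'].astype(int);u0,v0,u1,v1=BOX[n]
    m=(im[:,:,0]>150)&(im[:,:,1]>120)&(im[:,:,2]<110);m[:v0]=0;m[v1:]=0;m[:,:u0]=0;m[:,u1:]=0
    k,l,st,c=cv2.connectedComponentsWithStats(m.astype(np.uint8));print(n,st[1:],c[1:])
O=np.array([.5238,.0858]);print('pivot',O+rot(AD)@[.151,.025],'post',O+rot(AD)@[.1548,.0849])
for n,f in(('top','top1.png'),('side','s12.png')):
    s=dict(np.load(f'pics/{f}.npz'));print(n,proj(s,[*(O+rot(AD)@[.1548,.0849]),.146]),proj(s,[*(O+rot(AD)@[.1548,.0849]),.106]))
E
```

```text
[0.60002858 0.0293131  0.16418737] [1.33116982 0.03525815 0.55400515]
[ 0.48120658  0.16438175 -1.34284635] 106.09783653846154 0.0688536468681693
tool in plate [158.42617248  85.22532917]
[-2.84025709e-02  4.92897596e-01  1.55195451e+00  3.81409845e-04
  1.09033094e+00  1.62195527e+00] [-1.57146301  0.00638384  3.06185381]
top [[336 185   4   5  19]
 [254 206   2   2   4]
 [238 208   8   4  14]] [[337.57894737 187.10526316]
 [254.5        206.5       ]
 [241.57142857 209.07142857]]
side [[308 175   1   1   1]
 [312 175   2   4   4]
 [293 263   2   1   2]
 [289 273   5   7  25]] [[308.   175.  ]
 [312.25 176.5 ]
 [293.5  263.  ]
 [290.6  275.92]]
pivot [ 0.5724066  -0.05933235] post [ 0.63215213 -0.05359464]
top (np.float64(337.5399258406039), np.float64(186.59667668491863)) (np.float64(337.3443396638913), np.float64(189.1131243196823))
side (np.float64(302.93967357956336), np.float64(185.23521218110102)) (np.float64(303.46994008344257), np.float64(197.40951983285993))
```

Emit:
jog_arm --travel '[[-0.7,-2,1.6],[-1.4,-2,3.2],[-2.2,-2,4.8],[-2.9,-2,6.4],[-3.6,-2,7.9]]' --turn '[[0,-0.12,0],[0,-0.24,0],[0,-0.36,0],[0,-0.48,0],[0,-0.6,0]]' --claw '[0,0,0,0,0.48]'

```text
time: 11.28
tool_pos: [0.6319, -0.0527, 0.1864]
tool_rot: [-1.571, -0.0, -2.615]
wrist_force: [0.1, -0.1, -0.1]
finger_gap: 0.004
```

Emit:
jog_arm --travel '[[0,0,0],[0,0,0],[0,0,0],[0,0,0],[0,0,0]]' --turn '[[0,-0.12,0],[0,-0.24,0],[0,-0.36,0],[0,-0.48,0],[0,-0.6,0]]' --claw '[0.48,0.48,0.48,0.48,0.48]'

```text
time: 11.7
tool_pos: [0.6316, -0.0519, 0.1863]
tool_rot: [-1.572, 0.0, -2.015]
wrist_force: [-0.1, 0.8, -0.4]
finger_gap: 0.0358
```

Emit:
jog_arm --travel '[[0,0,0],[0,0,0],[0,0,0],[0,0,0],[0,0,0]]' --turn '[[0,-0.12,0],[0,-0.24,0],[0,-0.36,0],[0,-0.48,0],[0,-0.61,0]]' --claw '[0.48,0.48,0.48,0.48,0.48]'

```text
time: 12.12
tool_pos: [0.6316, -0.0518, 0.1863]
tool_rot: [-1.571, 0.001, -1.41]
wrist_force: [0.1, 0.1, -0.3]
finger_gap: 0.0445
```

Emit:
jog_arm --travel '[[0,0,0],[0,0,0],[0,0,0]]' --turn '[[0,0,0],[0,0,0],[0,0,0]]' --claw '[0.48,0.48,0.48]'

```text
time: 12.37
tool_pos: [0.6318, -0.0517, 0.1864]
tool_rot: [-1.571, 0.0, -1.42]
wrist_force: [-0.6, 0.6, -0.3]
finger_gap: 0.0442
```

```bash
python3 - <<'E'
from way import *
st=state();print(st['tool_pos'],st['tool_rot'],st['joints'],st['finger_gap'],st['wrist_force'])
print(totool(np.array([.6321,-.0536])-st['tool_pos'][:2],st['tool_rot'][2]+np.pi/2))
b=snap('side','s13.png');cv2.imwrite('pics/v13.png',cv2.resize(b['image'][120:280,260:390],None,fx=3.7,fy=3.7,interpolation=2)[:,:,::-1])
E
```

```text
[ 0.63181676 -0.05165828  0.18643484] [-1.57110897e+00  2.37705027e-04 -1.42013514e+00] [-1.55056691e-01  5.34515847e-01  1.45199773e+00  1.44904579e-04
  1.15544877e+00 -3.05776411e-01] 0.04424608646636502 [-0.61267848  0.62286338 -0.29664109]
[ 0.2  0.  -0. ]
```

View pics/v13.png

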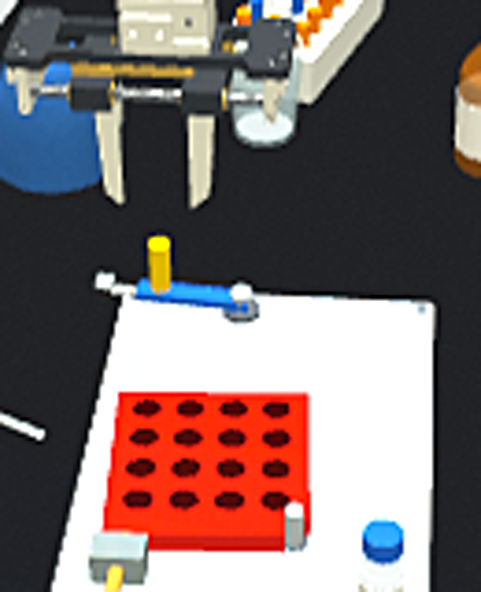

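Emit:
jog_arm --travel '[[0.2,2.5,0],[0.2,5,0],[0.2,6.5,0],[0.2,7,0],[0.2,7,0]]' --turn '[[0,0,0],[0,0,0],[0,0,0],[0,0,0],[0,0,0]]' --claw '[0.48,0.48,0.48,0.48,0.48]'

```text
time: 12.83
tool_pos: [0.6317, -0.0534, 0.1155]
tool_rot: [-1.573, 0.001, -1.417]
wrist_force: [-1.1, -0.4, 0.3]
finger_gap: 0.0446
```

Emit:
jog_arm --travel '[[0,0,0],[0,0,0],[0,0,0],[0,0,0],[0,0,0]]' --turn '[[0,0,0],[0,0,0],[0,0,0],[0,0,0],[0,0,0]]' --claw '[0.1,0.1,0.1,0.1,0.1]' --squeeze 30

```text
time: 13.25
tool_pos: [0.6332, -0.0534, 0.1175]
tool_rot: [-1.568, -0.001, -1.416]
wrist_force: [16.4, 1.9, -0.6]
finger_gap: 0.0157
```

```bash
python3 - <<'E'
from way import *
st=state();print(st['tool_pos'],st['tool_rot'],st['finger_gap'],st['wrist_force'])
c=st['tool_pos'][:2];tz=st['tool_rot'][2]+np.pi/2
P=np.array([.5724,-.0593]);r=c-P;th=np.arctan2(r[1],r[0]);print('r',np.linalg.norm(r),'clamp',th-AD-(np.pi-2))
q0=th-AD-(np.pi-2)
for q in np.arange(.4,2.2,.1):
    p=P+rot(q-q0)@(r/np.linalg.norm(r)*.06);print(round(q,2),totool(p-c,tz))
E
```

```text
[ 0.6332415  -0.05342817  0.1175088 ] [-1.56797139e+00 -6.05508028e-04 -1.41603825e+00] 0.015726436520666364 [16.44032982  1.86572455 -0.55181427]
r 0.06112418905658013 clamp 0.36631962332867674
0.4 [-0.21  0.   -0.1 ]
0.5 [-0.81  0.   -0.12]
0.6 [-1.4   0.   -0.19]
0.7 [-1.99  0.   -0.33]
0.8 [-2.56  0.   -0.52]
0.9 [-3.1   0.   -0.77]
1.0 [-3.62  0.   -1.07]
1.1 [-4.11  0.   -1.42]
1.2 [-4.56  0.   -1.82]
1.3 [-4.96  0.   -2.26]
1.4 [-5.32  0.   -2.74]
1.5 [-5.64  0.   -3.25]
1.6 [-5.89  0.   -3.79]
1.7 [-6.1   0.   -4.35]
1.8 [-6.24  0.   -4.94]
1.9 [-6.33  0.   -5.53]
2.0 [-6.36  0.   -6.13]
2.1 [-6.33  0.   -6.73]
```

Emit:
jog_arm --travel '[[-0.15,0,0.16],[-0.81,0,0.14],[-1.4,0,0.07],[-1.99,0,-0.07],[-2.56,0,-0.26]]' --turn '[[0,0,0],[0,0,0],[0,0,0],[0,0,0],[0,0,0]]' --claw '[0.1,0.1,0.1,0.1,0.1]'

```text
time: 13.67
tool_pos: [0.6262, -0.0279, 0.1173]
tool_rot: [-1.569, -0.0, -1.416]
wrist_force: [1.2, -1.2, 5.5]
finger_gap: 0.0156
```

Emit:
jog_arm --travel '[[-0.54,0,-0.25],[-1.06,0,-0.55],[-1.06,0,-0.55]]' --turn '[[0,0,0],[0,0,0],[0,0,0]]' --claw '[0.1,0.1,0.1]'

```text
time: 13.92
tool_pos: [0.6187, -0.0175, 0.1173]
tool_rot: [-1.569, 0.0, -1.415]
wrist_force: [1.2, 2.8, 5.0]
finger_gap: 0.015
```

```bash
python3 - <<'E'
from way import *
st=state();print(st['tool_pos'],st['finger_gap'],st['wrist_force'],totool(st['wrist_force'][:2]/100,.155))
c=st['tool_pos'][:2];P=np.array([.5735,-.0593]);r=c-P;print(np.linalg.norm(r),np.arctan2(r[1],r[0])-AD-(np.pi-2))
E
```

```text
[ 0.61873287 -0.01749082  0.1173377 ] 0.014962344420195048 [1.24528354 2.7519857  5.02679798] [-2.53  0.    1.66]
0.061595620961359024 1.0161920480291036
```

Emit:
jog_arm --travel '[[-0.49,0,-0.35],[-0.94,0,-0.75],[-1.34,0,-1.19],[-1.7,0,-1.67],[-2.02,0,-2.18]]' --turn '[[0,0,0],[0,0,0],[0,0,0],[0,0,0],[0,0,0]]' --claw '[0.1,0.1,0.1,0.1,0.1]'

```text
time: 14.33
tool_pos: [0.5943, -0.001, 0.1173]
tool_rot: [-1.569, 0.001, -1.416]
wrist_force: [3.6, 4.7, 6.5]
finger_gap: 0.0155
```

Emit:
jog_arm --travel '[[-0.13,0,-0.27],[-0.25,0,-0.54],[-0.36,0,-0.82],[-0.46,0,-1.1],[-0.54,0,-1.4]]' --turn '[[0,0,0],[0,0,0],[0,0,0],[0,0,0],[0,0,0]]' --claw '[0.1,0.1,0.1,0.1,0.1]'

```text
time: 14.75
tool_pos: [0.5794, 0.0023, 0.1173]
tool_rot: [-1.569, 0.001, -1.416]
wrist_force: [2.1, 7.2, 7.3]
finger_gap: 0.0153
```

```bash
python3 - <<'E'
from way import *
st=state();print(st['tool_pos'],st['finger_gap'],st['wrist_force'],totool(st['wrist_force'][:2]/100,.155))
c=st['tool_pos'][:2];P=np.array([.5735,-.0593]);r=c-P;print(np.linalg.norm(r),np.arctan2(r[1],r[0])-AD-(np.pi-2))
E
```

```text
[0.57938834 0.00227071 0.11725133] 0.015271026348057663 [2.11269682 7.1721314  7.27534346] [-6.76  0.    3.19]
0.06185163262252173 1.7455582760681052
```

Emit:
jog_arm --travel '[[-0.14,0,-0.3],[-0.19,0,-0.6],[-0.23,0,-0.9],[-0.26,0,-1.2],[-0.27,0,-1.5]]' --turn '[[0,0,0],[0,0,0],[0,0,0],[0,0,0],[0,0,0]]' --claw '[0.1,0.1,0.1,0.1,0.1]'

```text
time: 15.17
tool_pos: [0.5643, 0.0019, 0.1172]
tool_rot: [-1.569, 0.0, -1.416]
wrist_force: [1.9, 2.4, 7.1]
finger_gap: 0.0155
```

Emit:
jog_arm --travel '[[0.01,0,-0.25],[0.03,0,-0.5],[0.05,0,-0.7],[0.05,0,-0.8]]' --turn '[[0,0,0],[0,0,0],[0,0,0],[0,0,0]]' --claw '[0.1,0.1,0.1,0.1]'

```text
time: 15.5
tool_pos: [0.5569, 0.0002, 0.1173]
tool_rot: [-1.568, 0.0, -1.416]
wrist_force: [7.5, 4.5, 3.3]
finger_gap: 0.0152
```

```bash
python3 - <<'E'
from way import *
st=state();print(st['tool_pos'],st['finger_gap'],st['wrist_force'],totool(st['wrist_force'][:2]/100,.155))
c=st['tool_pos'][:2];P=np.array([.5735,-.0593]);r=c-P;print(np.linalg.norm(r),np.arctan2(r[1],r[0])-AD-(np.pi-2))
E
```

```text
[5.56894954e-01 1.58299963e-04 1.17330671e-01] 0.015233502350397917 [7.49830201 4.47225533 3.31236563] [-3.26  0.    8.1 ]
0.061733434999285054 2.113237298498729
```

Emit:
jog_arm --travel '[[0,0,-0.1],[0,0,-0.1]]' --turn '[[0,0,0],[0,0,0]]' --claw '[0.1,0.1]'

```text
time: 15.67
tool_pos: [0.5568, 0.0001, 0.1173]
tool_rot: [-1.566, -0.0, -1.416]
wrist_force: [9.8, 4.7, 0.5]
finger_gap: 0.0154
```

Emit:
jog_arm --travel '[[0,0,0.12],[0,0,0.12],[0,0,0.12],[0,0,0.12],[0,0,0.12]]' --turn '[[0,0,0],[0,0,0],[0,0,0],[0,0,0],[0,0,0]]' --claw '[0.1,0.45,0.45,0.45,0.45]'

```text
time: 16.08
tool_pos: [0.5559, -0.0004, 0.1162]
tool_rot: [-1.572, 0.0, -1.416]
wrist_force: [-0.2, 0.1, 0.5]
finger_gap: 0.0378
```

Emit:
jog_arm --travel '[[0,0,0],[0,-1,0],[0,-4,0],[0,-8,0],[0,-12,0]]' --turn '[[0,0,0],[0,0,0],[0,0,0],[0,0,0],[0,0,0]]' --claw '[0.45,0.45,0.45,0.45,0.45]'

```text
time: 16.5
tool_pos: [0.5558, -0.0005, 0.2384]
tool_rot: [-1.572, 0.0, -1.416]
wrist_force: [0.7, -0.1, 0.1]
finger_gap: 0.0417
```

Emit:
jog_arm --travel '[[3,0,-2],[6,0,-4],[9,0,-7],[12,0,-10],[12,0,-12]]' --turn '[[0,0,0],[0,0,0],[0,0,0],[0,0,0],[0,0,0]]' --claw '[0.45,0.45,0.45,0.45,0.45]'

```text
time: 16.92
tool_pos: [0.4549, -0.141, 0.2373]
tool_rot: [-1.571, -0.001, -1.418]
wrist_force: [0.7, 0.2, -0.3]
finger_gap: 0.0419
```

```bash
python3 c.py s14.png; python3 - <<'E'
from h import *
b=snap('side','s15.png');cv2.imwrite('pics/v15.png',cv2.resize(b['image'][165:315,250:400],None,fx=4,fy=4,interpolation=2)[:,:,::-1])
E
```

```text
[ 0.45492704 -0.14095382  0.237306  ] [ 0.71876594  0.16716983 -0.3044329 ]
[ 0.48106929  0.16473432 -1.34248655] 105.5158653846154 0.06921344709586985
tool in plate [291.83881859 -94.65072238]
```

View pics/v15.png

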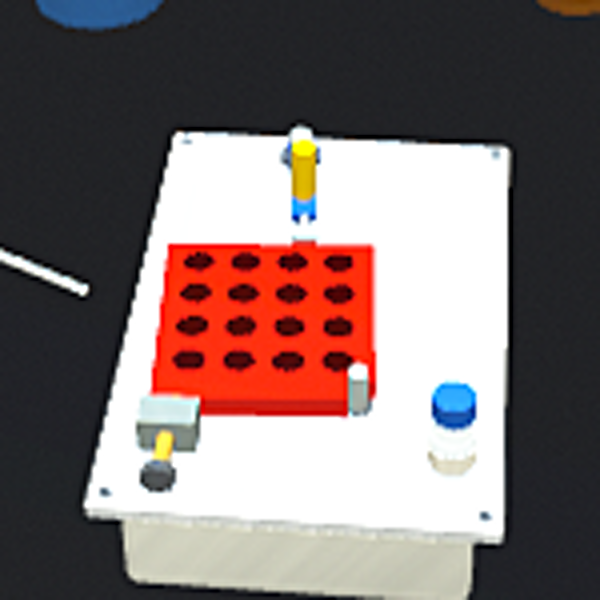

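```bash
python3 -c "
from plant import *
print(close_job())"
```

```text
the job is handed in; nothing more can be done
None
```

The job is handed in. The plate is turned against the stop screw and the blue clamp is locked over it; the interface gave no verdict.

**What I did:**
- **Pushing:** I pushed the plate with shut fingers near the corner opposite the notch. The gap to the peg closed at about -0.2 rad. The plate then turned about the peg, its fitted origin staying within about 1 mm, until the force rose against the screw at about +0.07 rad.
- **Pressing:** I held it there for about 0.8 s. The wrist read about 13 N, which I estimate from the lever arms as about 6 N on the screw. I could not measure the screw force directly.
- **Clamping:** I gripped the yellow post and led it round to the end stop, with the measured clamp angle at about 2.11 rad. I confirmed the stop by the force rising with no further motion, then let go and backed off.

**Last checks:**
- The final picture shows the roller on the plate and the vial where it was. I did not re-check the bottles, beaker or screwdriver, but the arm met no unexpected force on the way.
- The plate's angle was 0.069 rad, unchanged from just after the pressing, and the wrist force was close to zero.

**Disagreements:**
- My early estimates of the peg position differed by up to about 5 mm. I settled this by watching where the plate actually began to turn.
- Closing on the post loaded the wrist with about 16 N sideways, because I was about 1.5 mm off. I removed that offset before leading the post.

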